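# Put the swapped condiments back into the holders that fit them

### The arm

A 6-joint arm with a two-finger parallel gripper is mounted at the origin on a cart in front of the work surface, level with it; the furniture and walls round the work are solid. World frame = base frame: x ahead of the robot, y to its left, z up, the work surface at z = 0. Lengths are in m, angles in rad, forces in N, time in s.
With the tool pointing down it reaches from about 0.325 to 0.775 m from the base axis. Payload 9.3 kg.
Tool frame: the origin (TCP) lies midway between the tips of the shut fingers; the grasp point (between the pads) lies 19 mm behind it (r.hold_point_z is the distance from the TCP to the grasp point, in m); z points along the fingers, y is the direction in which the jaws open and shut (so a half turn about z gives the same grasp; the last joint's range is limited). The gripper opens to 85 mm and grips with 20 to 120 N. Pads are 22 mm wide; open, the fingers measure 114 mm over their backs; the gripper's body (76 mm by 85 mm) begins 54 mm behind the grasp point. The pads swing forward as they close: fully open they stand 13 mm farther back than shut.
Start: joints at [-1.253, 0.259, 0.021, 1.334, 0, 1.418], TCP at [0.249, -0.49, 0.231] pointing down, gripper open.
Joint ranges: [-3.04, 3.04], [-0.91, 1.82], [-1.04, 1.36], [-1.92, 1.95], [-1.52, 1.45], [-3.14, 3.14]. Speed limits (rad/s): [2.22, 2.22, 2.79, 3.14, 3.14, 3.14].

### API

Orientations are given as [roll, pitch, yaw] about the fixed x, y, z axes, in that order (R = Rz(yaw) Ry(pitch) Rx(roll)).
In Python, from station import r gives the robot as it stands.
- The arm moves only by the tool send_rows, never from a script. Its argument "targets" is text: rows parted by semicolons, each of 6 numbers parted by spaces: the shift along the tool's x, y, z each as a share of 0.75 m, from -1 to 1, then the turn, a rotation vector about the tool's x, y, z each as a share of 90 degrees, from -1 to 1. In form: dx dy dz rx ry rz; .... A call has 1 to 12 rows; each row shifts and turns the commanded pose from where the row before left it, along the tool's axes as they then stand; what a row does not reach is not made up. A row lasts 1/8 s, in which the tool goes at most 62.5 mm and 10.7 degrees, less where a joint would pass 70% of its speed; a pose out of reach is approached as far as the arm can. A call with a number of a shift or a turn outside -1 to 1 is refused whole. A call with a gripper value outside its range is refused whole. "grip" is the opening, from -1 (shut) to 1 (fully open), set as the call begins (left out, the last holds). The fingers move at their own pace and stop on an object; the grip force is fixed at half the most. Time passes only in rows, so rows that do not move let the fingers close. It gives the time, the measured TCP pose, the force and the opening at its end, in the units of the state.
- r.get_state(): the state, without advancing time (a new reading comes with each control period).
- r.get_image(name): name is "scene" or "top"; returns a dict with "image" (400x640x3 uint8, red, green, blue), "vfov" (degrees; the focal length in pixels is half the picture's height over the tangent of half this angle, whatever the lens; pixels are square), "cx", "cy" (the principal point, pixels), "dist" ([k1, k2, p1, p2, k3] as OpenCV has them; the pictures are not rectified), "R" (3x3) and "t" (3): a world point X has camera coordinates R X + t. Camera axes: x right, y down, z forward; pixel columns grow to the right and rows downward; lengths in m; the calibration is good to about 2 mm. A picture is of the moment at which its call begins. There is no depth.
- r.sign_off(): hands the job in, once; it reports no verdict.
Trained networks look in the newest picture that a camera, given by its name, has taken for a name from the list of things; names that differ only in an ending like _2 or _b are one class to them, and where a whole thing is asked for, a point or a joint stands for the part that bears it (a point fixed in the world has none). Each returns a list of dicts, best first, with "confidence" (0 to 1); they miss things now and then, are a little off and sometimes report something else, mostly with a low value. They report only what shows in the picture. A call takes as long as a camera call.
- r.find_in(camera, label): "box" ([left, top, width, height] in pixels, round what is visible of it).
The state is a dict: "clock": time; "q": joint angles; "joint_velocities": joint speeds; "effort": joint torques, N m; "tcp_pos": TCP position; "tool_rot": TCP orientation; "force": force on the tool from outside, world axes, zero at the start; "ft_torque": the same for the moment, N m; "width": finger opening in m.
Only numpy, scipy, OpenCV 4.12 (cv2) and the standard library are available. Lean on these libraries where they do the work, as an engineer would, in place of code of your own. Each camera call takes 0.05 s, during which the arm holds its last target. There are 200 camera calls.

### The job

The flour shaker, the spice jar and the sauce bottle were put back into the wrong wooden holders on the black service tray. Rearrange them so that each one stands upright, right down on the floor of the holder bored to fit it: the shaker in the widest, the jar in the middle-sized one, the bottle in the narrowest. You will have to set one aside on the free table meanwhile; never tip any of them over, and leave the ramekin and the timer where they stand.

Things in the scene. Friction and masses are not known exactly. Their poses are not given: they have to be found in the camera images.
- shaker: Plain light-grey steel flour shaker (dredger) with a domed, holed top: 104 mm high, round, 60 mm wide at the foot edge, 64 mm just above it, widening evenly to 68 mm at 77 to 92 mm up; the domed top above that narrows. Origin: centre of its underside, z up along its axis. About 0.2 kg. At the start it stands upright on top of the narrow holder's rim (too wide to go in), its underside 42 mm above that holder's origin.
- jar: Round spice jar, red-brown contents and a white-grey screw cap: 94 mm high, body a 58 mm wide cylinder up to 78 mm, cap 52 mm wide above that. Origin: centre of its underside, z up. About 0.2 kg. At the start it stands loose in the wide holder.
- bottle: Mustard-brown plastic sauce bottle with a pointed nozzle, 158 mm high in all: body 50 mm wide up to 105 mm, its foot edge bevelled to 44 mm; above it a cap 39 mm wide that narrows from 108 to 122 mm, then the 16 mm wide nozzle, so the gripper needs room between the fingers for what stands above the grasp. Stiff here, not squeezable. Origin: centre of its underside, z up. About 0.2 kg. At the start it stands loose in the middle holder.
- holder_wide: Largest of three fixed round light-oak holders that stand 142 mm apart in a triangle on a round black tray (306 mm wide, rim 16 mm high): 98 mm outside, 42 mm high, with a round blind hole 72 mm wide and 30 mm deep, its mouth bevelled out to 80 mm. Origin: centre of its underside (3 mm above the table), z up; hole floor at z = 12 mm, rim at z = 42 mm in its frame. Belongs to the shaker. Which of the three spots of the tray it takes varies.
- holder_middle: Middle-sized oak holder on the same tray: 88 mm outside, 42 mm high, hole 64 mm wide and 30 mm deep, mouth bevelled out to 72 mm. Origin: centre of its underside (3 mm above the table), z up; hole floor at z = 12 mm, rim at 42 mm. Belongs to the jar.
- holder_narrow: Smallest oak holder on the same tray: 78 mm outside, 42 mm high, hole 55 mm wide and 30 mm deep, mouth bevelled out to 57 mm. Origin: centre of its underside (3 mm above the table), z up; hole floor at z = 12 mm, rim at 42 mm. Belongs to the bottle; hidden under the shaker at the start except for its outer edge.
- clear_table (a point): A point on the bare table top (z = 0), to the right of the tray as the robot sees it, with a clear space about 80 mm all round: a handy free spot for setting one thing aside.
- ramekin: Fluted white porcelain ramekin, 68 mm wide, 41 mm high, standing on the table left of the tray; a bystander. Origin: centre of its underside. Other things round about (boards, box, plates, avocados, tomato) are fixed.
- timer: Small red wind-up kitchen timer with a white dial, 54 x 62 x 66 mm high, standing on the table right of the tray; a bystander. Origin: centre of its underside.

How it is judged:
By the outcome, as a careful person would: the job done as asked, in the order asked, and still so for the second after the job is handed in, with the robot touching nothing.
It also fails if it takes over 99 s, if anything falls off the work surface, if the arm or the gripper's body presses on something with over 40 N, if the wrist force passes 120 N, or if a joint passes its speed limit or range.

## Working session

There is one attempt and no reset: what is moved stays moved. The work goes in short steps, Python scripts to look and compute and a tool call to move; the robot and the scene stay as the last step left them, time stands still between calls to the robot, and variables do not carry over. Pictures are saved under pics/ and viewed, on a budget of 14 in all, crops included, one or two more only if the job needs it, and the job is handed in when it is done.

Besides the shell and the picture viewer there is one more tool, called after ">>>" as name(argument=value, ...) on one line, values as JSON. send_rows: Moves the arm, as the interface text tells. Its arguments: {"type":"object","properties":{"targets":{"type":"string"},"grip":{"type":"number"}},"required":["targets"]}

```bash
mkdir -p pics; ls; cat > h.py <<'E'
import numpy as np, cv2
from station import r
def K(im):
    h=im["image"].shape[0]; f=h/2/np.tan(np.radians(im["vfov"])/2)
    return np.array([[f,0,im["cx"]],[0,f,im["cy"]],[0,0,1]]),np.array(im["dist"],float)
def proj(im,P):
    k,d=K(im); R=np.array(im["R"]);t=np.array(im["t"],float)
    return cv2.projectPoints(np.array(P,float).reshape(-1,1,3),cv2.Rodrigues(R)[0],t,k,d)[0].reshape(-1,2)
def ray(im,uv):
    k,d=K(im); R=np.array(im["R"]);t=np.array(im["t"],float)
    n=cv2.undistortPoints(np.array(uv,float).reshape(-1,1,2),k,d).reshape(-1,2)
    D=np.c_[n,np.ones(len(n))]@R; return -R.T@t,D/np.linalg.norm(D,axis=1,keepdims=True)
def onz(im,uv,z):
    c,D=ray(im,uv); return c+D*((z-c[2])/D[:,2])[:,None]
def save(im,name,crop=None,s=1):
    a=im["image"][:,:,::-1]
    if crop: x,y,w,h=crop; a=a[y:y+h,x:x+w]
    cv2.imwrite("pics/"+name,cv2.resize(a,None,fx=s,fy=s,interpolation=cv2.INTER_CUBIC))
E
python3 - <<'E'
from h import *
print(r.get_state(), r.hold_point_z)
for c in("scene","top"):
    im=r.get_image(c); save(im,c+"0.png"); print(c,im["vfov"],im["cx"],im["cy"],im["dist"],np.round(-np.array(im["R"]).T@np.array(im["t"]),3),np.round(im["R"],3).tolist())
    for n in("shaker","jar","bottle","holder_wide","holder_middle","holder_narrow","ramekin","timer"):
        print(n,[(np.round(d["box"],1).tolist(),round(d["confidence"],2)) for d in r.find_in(c,n)[:3]])
E
```

```text
pics
{'clock': 0.0, 'q': array([-1.25263794e+00,  2.59210552e-01,  2.07642510e-02,  1.33369604e+00,
        1.98709662e-05,  1.41818240e+00]), 'joint_velocities': array([-0.00084205,  0.00181935,  0.00053227, -0.00028174,  0.00065237,
        0.00188584]), 'effort': array([-1.06359032e-04, -5.55644846e+01,  3.44528961e+01,  1.37446378e-02,
       -2.21900300e-04, -2.69353222e-05]), 'tcp_pos': array([ 0.24937335, -0.48990875,  0.23065717]), 'tool_rot': array([-3.14026530e+00, -2.24264105e-04,  4.70772144e-01]), 'force': array([-0.5298787 , -0.17129251, -0.25658015]), 'ft_torque': array([ 0.00238643, -0.00077297, -0.00506131]), 'width': 0.08513285688969609} 0.0187
scene 50.249209715981095 327.251476301864 202.02371783910655 [-0.04765641  0.          0.          0.          0.        ] [-0.05   0.56   0.662] [[-0.686, -0.727, -0.002], [-0.432, 0.41, -0.803], [0.585, -0.55, -0.596]]
shaker [([277.1, 176.8, 31.1, 53.6], 0.93)]
jar [([343.4, 185.3, 25.0, 41.0], 0.78)]
bottle [([303.2, 143.0, 22.6, 52.6], 0.83)]
holder_wide [([333.8, 210.5, 41.5, 31.5], 0.67)]
holder_middle [([307.3, 184.0, 29.2, 27.0], 0.67)]
holder_narrow [([278.6, 217.7, 34.5, 26.0], 0.79)]
ramekin [([211.6, 252.9, 35.7, 34.8], 0.59)]
timer [([378.8, 145.9, 26.8, 29.6], 0.95)]
top 51.38322349769294 315.6454550690297 198.75888335881746 [-0.0029902  0.         0.         0.         0.       ] [ 0.336 -0.011  1.034] [[0.122, -0.993, -0.002], [-0.969, -0.119, -0.216], [0.214, 0.029, -0.976]]
shaker [([264.8, 167.7, 32.5, 34.6], 0.9)]
jar [([313.4, 219.6, 30.7, 27.8], 0.83)]
bottle [([331.1, 158.6, 18.1, 27.8], 0.72), ([266.0, 167.4, 29.9, 35.4], 0.67)]
holder_wide [([303.2, 213.1, 43.8, 39.9], 0.73)]
holder_middle [([323.1, 166.7, 33.5, 30.0], 0.56), ([329.9, 157.5, 20.3, 30.2], 0.49)]
holder_narrow [([267.7, 183.9, 31.0, 27.7], 0.61)]
ramekin [([196.8, 179.0, 30.3, 24.9], 0.57)]
timer [([421.4, 190.9, 31.2, 23.8], 0.69)]
```

```bash
python3 - <<'E'
from h import *
a=r.get_image("scene"); b=r.get_image("top")
save(a,"s1.png",(190,110,260,190),3); save(b,"t1.png",(180,110,290,170),2.75)
E
```

```text
(no output)
```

View pics/scene0.png

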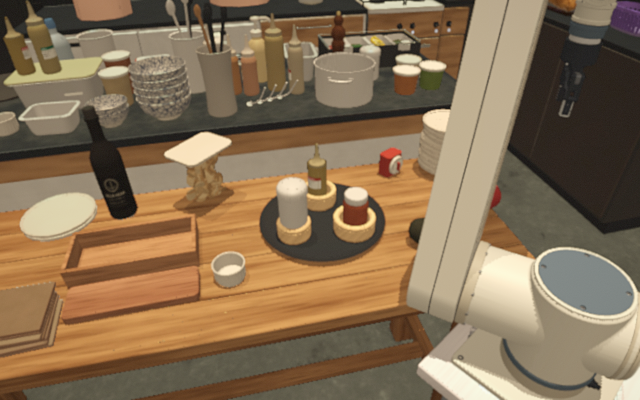

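View pics/s1.png

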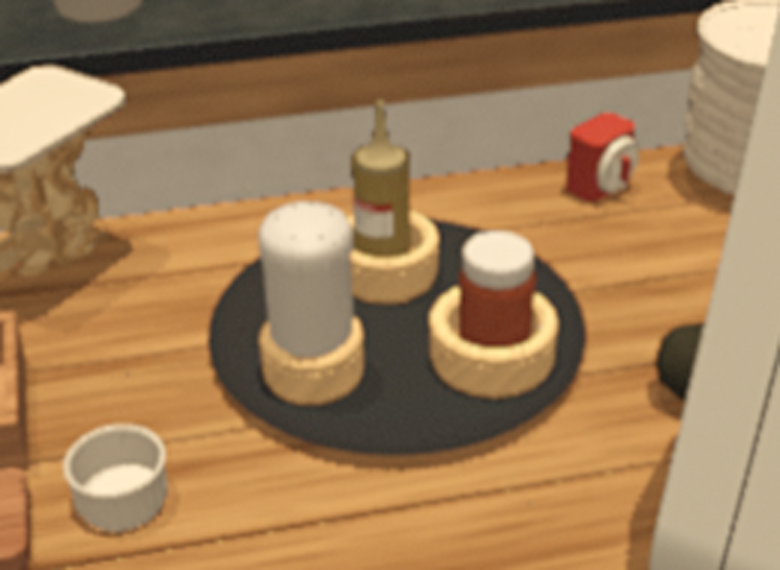

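View pics/t1.png

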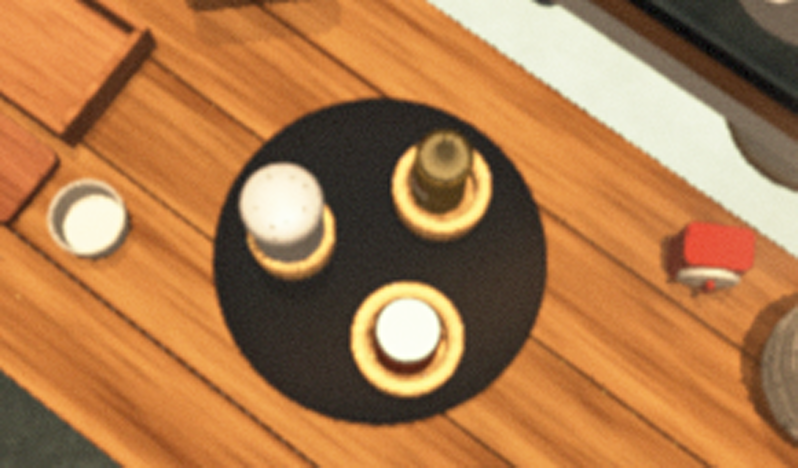

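The pictures show the shaker on the narrow holder (scene about 292,205), the bottle in the middle holder (about 318,170) and the jar in the wide holder (about 355,210). The ramekin is on the left and the timer on the right, and all the network boxes agree with this. Next I fit the positions from both views.

```bash
cat > fit.py <<'E'
from h import *
from scipy.optimize import least_squares
prof={"shaker":[(0,.030),(.003,.032),(.077,.034),(.092,.034),(.098,.028),(.104,.012)],
"jar":[(0,.029),(.078,.029),(.078,.026),(.094,.026)],
"bottle":[(0,.022),(.004,.025),(.105,.025),(.108,.0195),(.122,.008),(.158,.004)],
"holder_wide":[(0,.049),(.042,.049)],"holder_middle":[(0,.044),(.042,.044)],"holder_narrow":[(0,.039),(.042,.039)],
"ramekin":[(0,.03),(.041,.034)],"timer":[(0,.029),(.066,.029)]}
A=np.linspace(0,2*np.pi,48,endpoint=False)
def pts(n,p): return np.concatenate([np.c_[p[0]+q*np.cos(A),p[1]+q*np.sin(A),0*A+p[2]+z] for z,q in prof[n]])
def edges(im,n,p): u=proj(im,pts(n,p)); return np.r_[u.min(0),u.max(0)]
def bx(c,n): 
    d=r.find_in(c,n); b=d[0]["box"]; return np.array([b[0],b[1],b[0]+b[2],b[1]+b[3]])-np.array([.5,.5,.5,.5])
def fit(n,use={"scene":[0,1,2,3],"top":[0,1,2,3]},z=None,x0=(.5,0,.02)):
    ims={c:r.get_image(c) for c in use}; B={c:bx(c,n) for c in use}
    f=lambda p:np.concatenate([(edges(ims[c],n,np.r_[p[:2],p[2] if z is None else z])-B[c])[use[c]] for c in use])
    s=least_squares(f,x0 if z is None else x0[:2],loss="soft_l1"); return s.x,f(s.x)
E
python3 - <<'E'
from fit import *
np.set_printoptions(precision=4,suppress=True)
for n,z,u in[("shaker",.045,None),("jar",.015,{"scene":[0,1,2],"top":[0,1,2,3]}),("bottle",.015,{"scene":[0,1,2],"top":[0,1,2,3]}),
  ("holder_wide",.003,None),("holder_middle",.003,{"scene":[2,3],"top":[0,2,3]}),("holder_narrow",.003,{"scene":[0,2,3],"top":[0,2,3]}),("ramekin",0,None),("timer",0,None)]:
    k=dict(use=u) if u else {}
    x,e=fit(n,**k); x2,e2=fit(n,z=z,**k); print(n,x,"| fixed z",x2,e2.round(1))
# tray from dark mask, top view
for c in("top","scene"):
    im=r.get_image(c); hsv=im["image"].max(2); m=np.uint8(hsv<60)
    n_,l,st,ce=cv2.connectedComponentsWithStats(m)
    near={"top":(315,215),"scene":(320,235)}[c]
    i=l[near[1],near[0]]; print(c,st[i])
    cn=max(cv2.findContours(np.uint8(l==i),0,1)[0],key=len)
    hull=cv2.convexHull(cn).reshape(-1,2).astype(float); P=onz(im,hull,.016)[:,:2]
    s=least_squares(lambda p:np.hypot(*(P-p[:2]).T)-p[2],(.5,0,.15),loss="soft_l1",f_scale=.002); print("tray",s.x)
E
```

```text
shaker [0.5574 0.0948 0.0438] | fixed z [0.5583 0.0948] [-2.3  2.5 -1.9 -0.4  0.8  0.3  2.3  2.9]
jar [ 0.4738 -0.0212  0.0119] | fixed z [ 0.4908 -0.0114] [56.7 10.7 50.7  0.2 -7.8 -5.5 -7.6]
bottle [ 0.6205 -0.0285  0.0142] | fixed z [ 0.6173 -0.0308] [ 0.4 -1.1  0.3 -3.2 -1.3  0.2  0.7]
holder_wide [ 0.4772 -0.0209 -0.0128] | fixed z [ 0.4735 -0.0169] [-1.5 -7.4  1.4  2.   1.6 -0.5 -1.2  0.4]
holder_middle [ 0.6179 -0.035  -0.0008] | fixed z [ 0.6175 -0.0353] [-1.2 -1.2 -2.2  5.9  2.1]Traceback (most recent call last):
  File "<stdin>", line 6, in <module>
  File "fit.py", line 14, in fit
    ims={c:r.get_image(c) for c in use}; B={c:bx(c,n) for c in use}
                                              ~~^^^^^
  File "fit.py", line 12, in bx
    d=r.find_in(c,n); b=d[0]["box"]; return np.array([b[0],b[1],b[0]+b[2],b[1]+b[3]])-np.array([.5,.5,.5,.5])
                        ~^^^
IndexError: list index out of range
```

```bash
python3 - <<'E'
from fit import *
np.set_printoptions(precision=4,suppress=True)
ims={c:r.get_image(c) for c in("top","scene")}
C=[]
for c in ims:
    im=ims[c]; m=np.uint8(im["image"].max(2)<70)
    l=cv2.connectedComponents(m)[1]
    near={"top":(300,230),"scene":(320,235)}[c]; i=l[near[1],near[0]]; 
    cn=max(cv2.findContours(np.uint8(l==i),0,1)[0],key=len)
    hull=cv2.convexHull(cn).reshape(-1,2).astype(float); P=onz(im,hull,.016)[:,:2]
    s=least_squares(lambda p:np.hypot(*(P-p[:2]).T)-p[2],(.5,0,.15),loss="soft_l1",f_scale=.002); print(c,i,"tray",s.x); C.append(s.x[:2])
# oak rim tops: fit phase of triangle with wood mask inside the tray, top view, z=.045
im=ims["top"]; hsv=cv2.cvtColor(im["image"],cv2.COLOR_RGB2HSV)
wood=(hsv[...,2]>110)&(hsv[...,1]>60)
c0=np.mean(C,0)
def rim(c,R,r0,z=.045): 
    return np.concatenate([np.c_[c[0]+q*np.cos(A),c[1]+q*np.sin(A),0*A+z] for q in np.linspace(r0,R,5)])
# score by luminance contrast: outside edge of the rim (bright in, dark out)
def score(im,c,R,z=.045,S=None):
    g=cv2.GaussianBlur(im["image"].max(2).astype(np.float32),(0,0),.7)
    def samp(q): 
        u=proj(im,np.c_[c[0]+q*np.cos(A),c[1]+q*np.sin(A),0*A+z]).astype(np.float32)
        return cv2.remap(g,u[:,:1],u[:,1:],1)[:,0]
    return np.clip(samp(R-.004)-samp(R+.004),0,80).mean()
from scipy.optimize import minimize
for n,R,x0 in(("holder_wide",.049,(.475,-.018)),("holder_middle",.044,(.618,-.034)),("holder_narrow",.039,(.558,.095))):
    for cc in (["top"],["scene"],["top","scene"]):
        f=lambda p:-sum(score(ims[c],p,R) for c in cc)
        g=[(f((x0[0]+a,x0[1]+b)),x0[0]+a,x0[1]+b) for a in np.arange(-.02,.021,.002) for b in np.arange(-.02,.021,.002)]
        b=min(g); s=minimize(f,b[1:],method="Nelder-Mead",options=dict(initial_simplex=[b[1:],(b[1]+.002,b[2]),(b[1],b[2]+.002)])); print(n,cc,s.x,s.fun)
def J(p):
    t=0
    for k,(R,o) in enumerate(((.049,0),(.044,1),(.039,2))):
        a=p[2]+o*2*np.pi/3*sg; q=p[:2]+.142/3**.5*np.array([np.cos(a),np.sin(a)])
        t-=sum(score(ims[c],q,R) for c in ims)
    return t
sg=1
a0=np.arctan2(-.018-c0[1],.475-c0[0])
bs=[minimize(J,(c0[0],c0[1],a0+d),method="Nelder-Mead",options=dict(initial_simplex=[(c0[0],c0[1],a0+d),(c0[0]+.01,c0[1],a0+d),(c0[0],c0[1]+.01,a0+d),(c0[0],c0[1],a0+d+.1)])) for d in(-.1,0,.1)]
b=min(bs,key=lambda s:s.fun); print("joint",b.x,b.fun)
for o,n in enumerate(("wide","middle","narrow")):
    a=b.x[2]+o*2*np.pi/3; print(n,b.x[:2]+.142/3**.5*np.array([np.cos(a),np.sin(a)]))
E
```

```text
top 33 tray [0.5492 0.0129 0.1497]
scene 92 tray [0.5473 0.0167 0.1481]
holder_wide ['top'] [ 0.471 -0.02 ] -80.0
holder_wide ['scene'] [ 0.4733 -0.0174] -57.3826904296875
holder_wide ['top', 'scene'] [ 0.4731 -0.0176] -137.3810272216797
holder_middle ['top'] [ 0.6169 -0.0349] -77.22820281982422
holder_middle ['scene'] [ 0.6106 -0.0335] -36.40485763549805
holder_middle ['top', 'scene'] [ 0.6144 -0.0327] -107.61288452148438
holder_narrow ['top'] [0.5835 0.1062] -75.75835418701172
holder_narrow ['scene'] [0.5566 0.0978] -46.00857162475586
holder_narrow ['top', 'scene'] [0.5566 0.0968] -102.60003662109375
joint [ 0.5481  0.0154 -2.724 ] -347.4378967285156
wide [ 0.4732 -0.0179]
middle [ 0.6144 -0.0329]
narrow [0.5568 0.0969]
```

```bash
python3 - <<'E'
from fit import *
np.set_printoptions(precision=4,suppress=True)
ims={c:r.get_image(c) for c in("top","scene")}
B={"jar":{"scene":([343.4,185.3,25,41],[0,1,2]),"top":([313.4,219.6,30.7,27.8],[0,1,2])},
"bottle":{"scene":([303.2,143,22.6,52.6],[0,1,2]),"top":([331.1,158.6,18.1,27.8],[0,1,2])},
"shaker":{"scene":([277.1,176.8,31.1,53.6],[0,1,2,3]),"top":([264.8,167.7,32.5,34.6],[0,1,2,3])}}
P={}
for n,d in B.items():
    f=lambda p:np.concatenate([(edges(ims[c],n,p)-(np.array([b[0],b[1],b[0]+b[2],b[1]+b[3]])-.5))[i] for c,(b,i) in d.items()])
    s=least_squares(f,(.55,0,.02),loss="soft_l1"); P[n]=s.x; print(n,s.x,f(s.x).round(1))
print("avocado/timer/ramekin ground",onz(ims["top"],[(436,207),(211,197)],.04))
sp=np.array([.50,-.19]); out=[]
for c,(x,y,w,h) in(("scene",(190,110,260,160)),("top",(180,110,290,170))):
    k=3; a=cv2.resize(ims[c]["image"][y:y+h,x:x+w,::-1],None,fx=k,fy=k,interpolation=cv2.INTER_CUBIC)
    def dr(X,col): u=(proj(ims[c],X)-[x,y]+.5)*k-.5; cv2.polylines(a,[np.round(u).astype(int)],True,col,1)
    ring=lambda p,z,q:np.c_[p[0]+q*np.cos(A),p[1]+q*np.sin(A),0*A+z]
    for p,R in(((.4732,-.0179),.049),((.6144,-.0329),.044),((.5568,.0969),.039)): dr(ring(p,.045,R),(255,0,0)); dr(ring(p,.003,R),(255,0,0))
    for n,zz in(("jar",.015),("bottle",.015),("shaker",.045)):
        for z,q in prof[n][1:]: dr(ring(P[n],zz+z,q),(0,255,0))
    dr(ring(sp,0,.029),(0,0,255)); dr(ring(sp,0,.08),(0,0,255)); out.append(a)
cv2.imwrite("pics/ov_s.png",out[0]);cv2.imwrite("pics/ov_t.png",cv2.resize(out[1],(798,468)))
E
```

```text
jar [ 0.469  -0.0172  0.0231] [-0.2  0.1  1.4  0.9 -0.6 -4.1]
bottle [ 0.6162 -0.0257  0.0174] [ 2.   0.3  0.2 -4.4 -1.8  0.3]
shaker [0.5585 0.097  0.0489] [-1.9  0.4 -1.1 -2.1  1.1  0.8  0.1  3.1]
avocado/timer/ramekin ground [[ 0.5689 -0.2751  0.04  ]
 [ 0.5269  0.2737  0.04  ]]
```

View pics/ov_s.png

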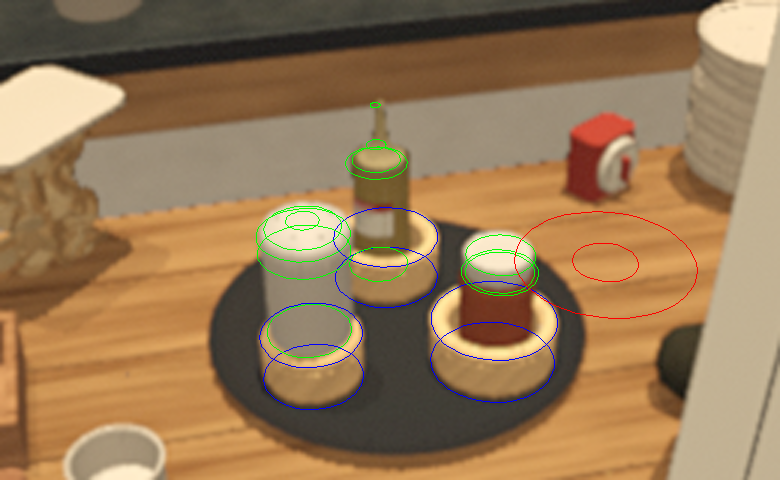

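View pics/ov_t.png

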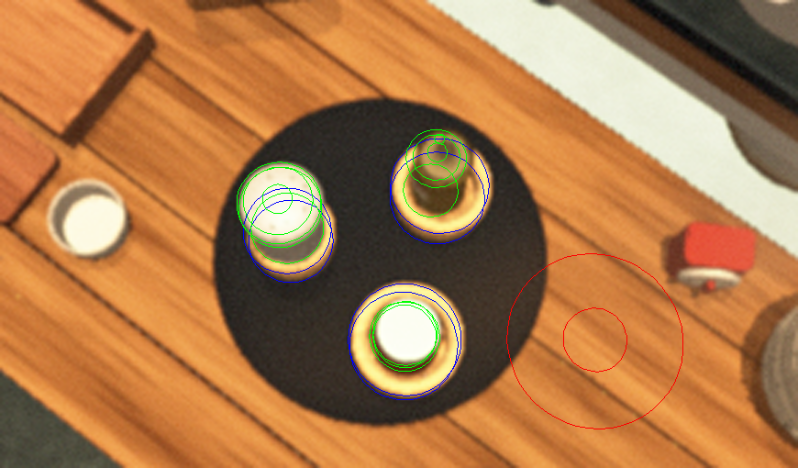

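The overlay matches the holders in both views: wide (.473,-.018), middle (.614,-.033), narrow (.557,.097). The jar is near (.469,-.018). The bottle outline sits about 5 mm too far left, so I put the bottle near (.617,-.030). Plan: jar aside, shaker to wide, bottle to narrow, jar to middle.

```bash
cat > go.py <<'E'
# python3 go.py x y z [maxstep_mm]: rows from the present pose to the TCP target
import sys
from h import *
from scipy.spatial.transform import Rotation as Ro
s=r.get_state(); R=Ro.from_euler("xyz",s["tool_rot"]).as_matrix()
v=R.T@(np.array([float(a) for a in sys.argv[1:4]])-s["tcp_pos"])/.75
m=float(sys.argv[4]) if len(sys.argv)>4 else 50
n=int(np.ceil(np.linalg.norm(v)*750/m)); print("t",round(s["clock"],2),s["tcp_pos"].round(4),"w",round(s["width"],4),"| rows",n,"each",(v/n).round(4))
E
python3 go.py .470 -.018 .231; python3 - <<'E'
from h import *
im=r.get_image("scene"); print(onz(im,[(412,232)],.03), onz(im,[(436,160)],0.0))
E
```

```text
t 3.55 [ 0.2495 -0.4902  0.2313] w 0.0855 | rows 11 each [ 0.0498 -0.0389  0.    ]
[[ 0.35476673 -0.08474859  0.03      ]] [[ 0.52902987 -0.43454108  0.        ]]
```

>>> send_rows(targets="0.05 -0.039 0 0 0 0;0.05 -0.039 0 0 0 0;0.05 -0.039 0 0 0 0;0.05 -0.039 0 0 0 0;0.05 -0.039 0 0 0 0;0.05 -0.039 0 0 0 0;0.05 -0.039 0 0 0 0;0.05 -0.039 0 0 0 0;0.05 -0.039 0 0 0 0;0.05 -0.039 0 0 0 0;0.05 -0.039 0 0 0 0;0 0 0 0 0 0", grip=1)

```text
clock: 5.1
tcp_pos: [0.4719, -0.0139, 0.2312]
tool_rot: [-3.141, -0.0, 0.475]
force: [0.6, -0.2, -0.4]
width: 0.0852
```

```bash
python3 go.py .470 -.018 .130;python3 go.py .470 -.018 .050; python3 - <<'E'
from h import *
im=r.get_image("scene"); save(im,"s2.png",(250,60,220,200),3)
print(r.get_state()["tool_rot"])
E
```

```text
t 5.1 [ 0.4719 -0.0139  0.2312] w 0.0852 | rows 3 each [-0.0016  0.0013  0.045 ]
t 5.1 [ 0.4719 -0.0139  0.2312] w 0.0852 | rows 4 each [-0.0012  0.001   0.0604]
[-3.14147367e+00  3.17682300e-04  4.73912354e-01]
```

View pics/s2.png

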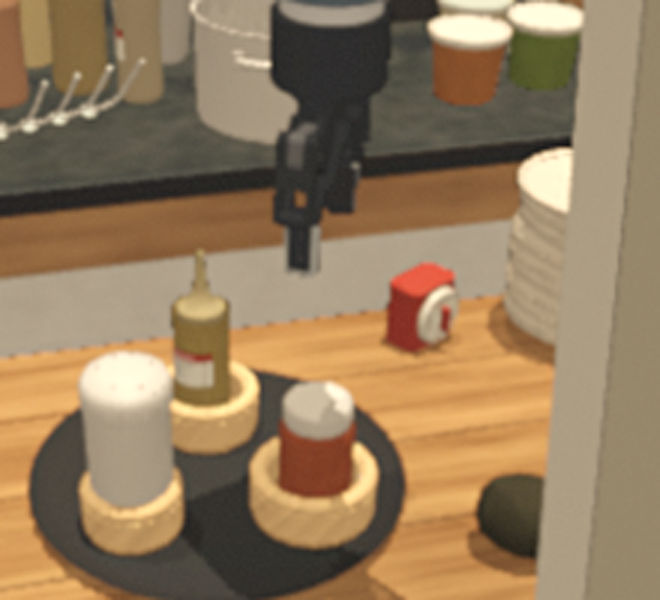

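The gripper stands above the jar, with the fingertips at about (300,265) in the crop and the jar cap at (318,410). I descend to grasp it.

>>> send_rows(targets="-0.001 0.001 0.05 0 0 0;-0.001 0.001 0.05 0 0 0;-0.001 0.001 0.05 0 0 0;-0.001 0.001 0.045 0 0 0;-0.001 0.001 0.03 0 0 0;0 0 0.016 0 0 0;0 0 0 0 0 0")

```text
clock: 6.02
tcp_pos: [0.4692, -0.0219, 0.0503]
tool_rot: [-3.141, 0.001, 0.47]
force: [0.8, 0.3, 1.1]
width: 0.0856
```

>>> send_rows(targets="0 0 0 0 0 0;0 0 0 0 0 0;0 0 0 0 0 0;0 0 0 0 0 0;0 0 0 0 0 0;0 0 0 0 0 0", grip=-1)

```text
clock: 6.78
tcp_pos: [0.47, -0.0214, 0.0517]
tool_rot: [3.14, -0.001, 0.471]
force: [-2.5, 0.4, 7.0]
width: 0.0571
```

>>> send_rows(targets="0 0 -0.01 0 0 0;0 0 -0.03 0 0 0;0 0 -0.04 0 0 0;0 0 -0.04 0 0 0;0 0 0 0 0 0")

```text
clock: 7.4
tcp_pos: [0.4707, -0.0215, 0.1428]
tool_rot: [3.139, -0.003, 0.471]
force: [1.4, -0.4, -2.6]
width: 0.0567
```

```bash
python3 go.py .480 -.195 .14 30; python3 go.py .480 -.195 .04 30; python3 - <<'E'
from h import *
im=r.get_image("scene"); save(im,"s3.png",(250,60,220,200),3)
E
```

```text
t 7.4 [ 0.4707 -0.0215  0.1428] w 0.0567 | rows 6 each [-0.0156  0.0353  0.0007]
t 7.4 [ 0.4707 -0.0215  0.1428] w 0.0567 | rows 7 each [-0.0135  0.0302  0.0196]
```

View pics/s3.png

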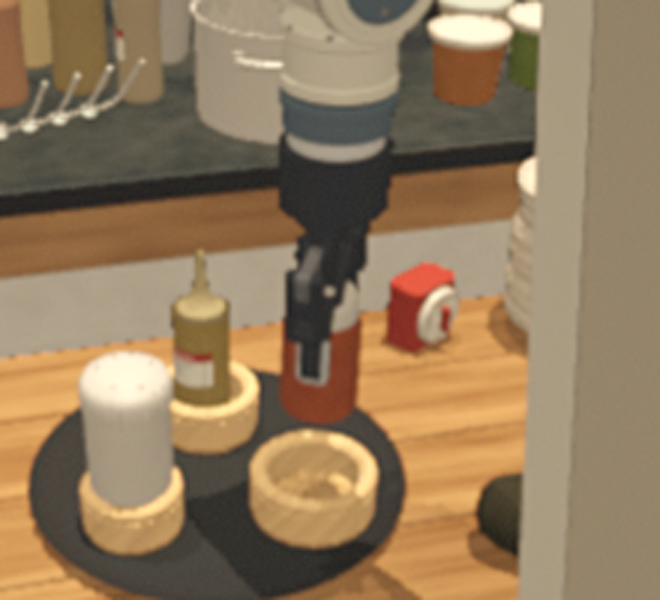

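The jar is lifted upright (bottom at about (318,418) in the crop) and the wide holder is empty. Next I carry the jar to the right.

>>> send_rows(targets="-0.015 0.035 0 0 0 0;-0.016 0.036 0 0 0 0;-0.016 0.036 0 0 0 0;-0.016 0.036 0 0 0 0;-0.016 0.036 0 0 0 0;-0.015 0.033 0 0 0 0;0 0 0.04 0 0 0;0 0 0.04 0 0 0;0 0 0.03 0 0 0;0 0 0.012 0 0 0;0 0 0 0 0 0")

```text
clock: 8.82
tcp_pos: [0.4784, -0.1948, 0.0483]
tool_rot: [-3.14, 0.001, 0.471]
force: [0.0, 0.2, -2.6]
width: 0.0568
```

```bash
python3 go.py .480 -.195 .04 30
```

```text
t 8.82 [ 0.4784 -0.1948  0.0483] w 0.0568 | rows 1 each [0.0018 0.0013 0.0111]
```

>>> send_rows(targets="0 0 0.005 0 0 0;0 0 0.004 0 0 0;0 0 0.003 0 0 0;0 0 0.002 0 0 0;0 0 0 0 0 0")

```text
clock: 9.45
tcp_pos: [0.4788, -0.195, 0.0385]
tool_rot: [-3.142, 0.0, 0.471]
force: [0.5, -0.1, -1.7]
width: 0.0568
```

>>> send_rows(targets="0 0 0.0015 0 0 0;0 0 0.0015 0 0 0;0 0 0 0 0 0")

```text
clock: 9.82
tcp_pos: [0.4789, -0.1951, 0.0368]
tool_rot: [3.141, -0.0, 0.471]
force: [-1.2, 1.4, 4.7]
width: 0.0567
```

>>> send_rows(targets="0 0 0 0 0 0;0 0 0 0 0 0;0 0 0 0 0 0;0 0 0 0 0 0;0 0 -0.02 0 0 0;0 0 -0.05 0 0 0;0 0 -0.06 0 0 0;0 0 -0.06 0 0 0;0 0 -0.06 0 0 0;0 0 0 0 0 0", grip=1)

```text
clock: 11.08
tcp_pos: [0.48, -0.1957, 0.2282]
tool_rot: [3.135, -0.004, 0.471]
force: [-0.5, 0.0, -0.9]
width: 0.0853
```

```bash
python3 go.py .5585 .0955 .23 50; python3 - <<'E'
from fit import *
np.set_printoptions(precision=4,suppress=True)
for n,z in(("jar",0),("shaker",.045)):
    x,e=fit(n); x2,e2=fit(n,z=z); print(n,x,e.round(1),x2,e2.round(1))
im=r.get_image("top"); save(im,"t2.png",(180,110,290,170),2.75)
E
```

```text
t 11.07 [ 0.48   -0.1957  0.2282] w 0.0853 | rows 7 each [ 0.0385 -0.0426 -0.0005]Traceback (most recent call last):
  File "<stdin>", line 4, in <module>
  File "fit.py", line 14, in fit
    ims={c:r.get_image(c) for c in use}; B={c:bx(c,n) for c in use}
                                              ~~^^^^^
  File "fit.py", line 12, in bx
    d=r.find_in(c,n); b=d[0]["box"]; return np.array([b[0],b[1],b[0]+b[2],b[1]+b[3]])-np.array([.5,.5,.5,.5])
                        ~^^^
IndexError: list index out of range
```

>>> send_rows(targets="0.038 -0.042 0 0 0 0;0.039 -0.043 0 0 0 0;0.039 -0.043 0 0 0 0;0.039 -0.043 0 0 0 0;0.039 -0.043 0 0 0 0;0.038 -0.042 0 0 0 0;0.038 -0.042 0 0 0 0;0 0 0 0 0 0")

```text
clock: 12.22
tcp_pos: [0.5576, 0.0984, 0.2221]
tool_rot: [-3.14, 0.002, 0.474]
force: [-0.4, -0.1, 0.6]
width: 0.0852
```

```bash
python3 go.py .5585 .096 .093 30; python3 - <<'E'
from h import *
a=r.get_image("scene"); b=r.get_image("top")
for c in("scene","top"):
  for n in("jar","shaker"): print(c,n,[(np.round(d["box"],1).tolist(),round(d["confidence"],2)) for d in r.find_in(c,n)[:2]])
A=cv2.resize(a["image"][50:250,240:440,::-1],None,fx=2,fy=2,interpolation=2); B=cv2.resize(b["image"][80:280,240:440,::-1],None,fx=2,fy=2,interpolation=2)
cv2.imwrite("pics/c4.png",np.hstack([A,B]))
E
```

```text
t 12.22 [0.5576 0.0984 0.2221] w 0.0852 | rows 5 each [0.     0.0007 0.0344]
scene jar [([389.3, 162.9, 21.4, 43.5], 0.75)]
scene shaker [([278.5, 177.3, 27.9, 52.9], 0.77)]
top jar [([383.7, 223.9, 35.3, 24.3], 0.72)]
top shaker [([279.9, 168.7, 17.4, 33.6], 0.95)]
```

View pics/c4.png

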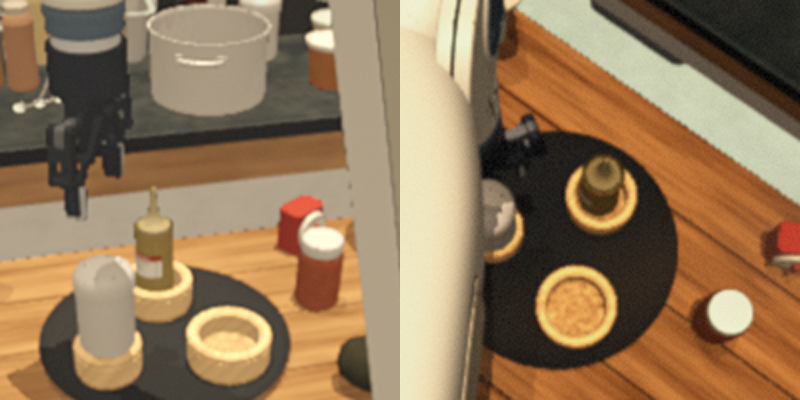

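The jar stands upright on the table (about (320,270) in the left half) and the shaker has not moved. I descend on the shaker.

>>> send_rows(targets="0 0.001 0.03 0 0 0;0 0.001 0.04 0 0 0;0 0.001 0.04 0 0 0;0 0.001 0.035 0 0 0;0 0 0.02 0 0 0;0 0 0.01 0 0 0;0 0 0 0 0 0")

```text
clock: 13.4
tcp_pos: [0.5594, 0.0932, 0.0927]
tool_rot: [3.142, -0.0, 0.471]
force: [-0.3, 1.1, 0.1]
width: 0.0855
```

>>> send_rows(targets="0 0 0 0 0 0;0 0 0 0 0 0;0 0 0 0 0 0;0 0 0 0 0 0;0 0 0 0 0 0", grip=-1)

```text
clock: 14.02
tcp_pos: [0.56, 0.0933, 0.0938]
tool_rot: [3.14, -0.002, 0.471]
force: [-1.3, -0.3, 5.5]
width: 0.0662
```

>>> send_rows(targets="0 0 -0.01 0 0 0;0 0 -0.025 0 0 0;0 0 -0.03 0 0 0;0 0 0 0 0 0")

```text
clock: 14.52
tcp_pos: [0.5601, 0.0935, 0.1428]
tool_rot: [3.14, -0.003, 0.471]
force: [-0.1, -0.0, -2.4]
width: 0.0659
```

```bash
python3 go.py .473 -.018 .143 30
```

```text
t 14.53 [0.5601 0.0935 0.1428] w 0.0659 | rows 5 each [-0.0342  0.0159 -0.0001]
```

>>> send_rows(targets="-0.03 0.014 0 0 0 0;-0.036 0.017 0 0 0 0;-0.036 0.017 0 0 0 0;-0.036 0.017 0 0 0 0;-0.033 0.015 0 0 0 0;0 0 0 0 0 0;0 0 0 0 0 0")

```text
clock: 15.4
tcp_pos: [0.4724, -0.0181, 0.1409]
tool_rot: [-3.141, -0.0, 0.47]
force: [0.5, -0.9, -2.8]
width: 0.0661
```

```bash
python3 go.py .473 -.018 .100 30; python3 - <<'E'
from fit import *
a=r.get_image("scene"); b=r.get_image("top"); p=r.get_state()["tcp_pos"]; z0=p[2]-.0488
out=[]
for im,(x,y) in((a,(270,110)),(b,(260,130))):
    k=4; w=np.ascontiguousarray(cv2.resize(im["image"][y:y+130,x:x+100,::-1],None,fx=k,fy=k,interpolation=2))
    for z,q in prof["shaker"][1:4]:
        u=(proj(im,np.c_[p[0]+q*np.cos(A),p[1]+q*np.sin(A),0*A+z0+z])-[x,y]+.5)*k-.5; cv2.polylines(w,[np.round(u).astype(int)],True,(0,255,0),1)
    out.append(w)
cv2.imwrite("pics/c5.png",np.hstack(out))
E
```

```text
t 15.4 [ 0.4724 -0.0181  0.1409] w 0.0661 | rows 2 each [0.0004 0.0001 0.0273]
```

View pics/c5.png

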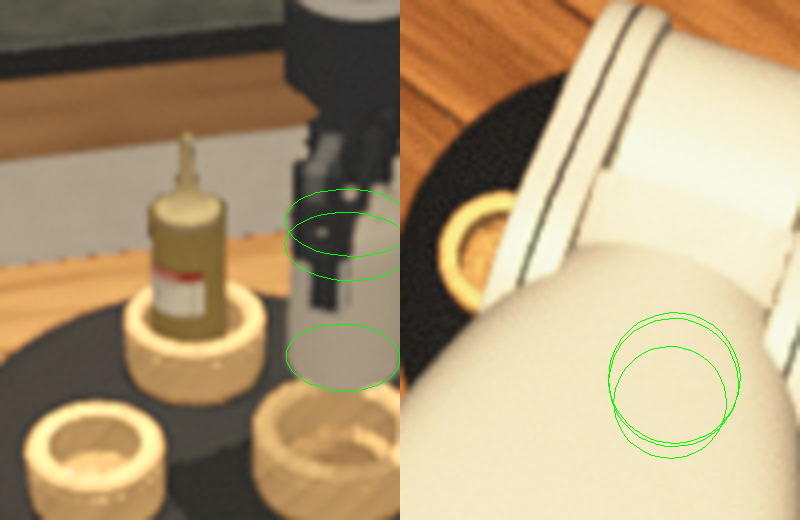

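The drawn outline agrees with the held shaker (left edge at 288 against 287, bottom at 390) and the shaker is over the wide holder. I lower it in stages.

>>> send_rows(targets="0 0 0.03 0 0 0;0 0 0.02 0 0 0;0 0 0.01 0 0 0;0 0 0.008 0 0 0;0 0 0.008 0 0 0;0 0 0 0 0 0")

```text
clock: 16.25
tcp_pos: [0.4727, -0.0185, 0.0843]
tool_rot: [3.141, -0.001, 0.471]
force: [2.2, -0.4, -3.8]
width: 0.066
```

>>> send_rows(targets="0 0 0.008 0 0 0;0 0 0.006 0 0 0;0 0 0.005 0 0 0;0 0 0.003 0 0 0;0 0 0 0 0 0")

```text
clock: 16.88
tcp_pos: [0.4726, -0.0186, 0.0677]
tool_rot: [3.141, -0.001, 0.471]
force: [6.0, -1.9, -2.3]
width: 0.066
```

>>> send_rows(targets="0.001 0.001 0.002 0 0 0;0 0 0.002 0 0 0;0 0 0.0015 0 0 0;0 0 0 0 0 0")

```text
clock: 17.38
tcp_pos: [0.473, -0.0185, 0.0639]
tool_rot: [-3.141, -0.0, 0.471]
force: [0.1, -1.4, 5.6]
width: 0.0663
```

Contact on the floor at TCP .0639, where .0638 was expected. Now I release and rise.

>>> send_rows(targets="0 0 0 0 0 0;0 0 0 0 0 0;0 0 0 0 0 0;0 0 0 0 0 0;0 0 -0.02 0 0 0;0 0 -0.05 0 0 0;0 0 -0.06 0 0 0;0 0 -0.07 0 0 0;0 0 -0.05 0 0 0;0 0 0 0 0 0", grip=1)

```text
clock: 18.62
tcp_pos: [0.4742, -0.0188, 0.2537]
tool_rot: [3.138, -0.004, 0.471]
force: [1.3, 0.0, -0.1]
width: 0.0856
```

```bash
python3 go.py .617 -.031 .25 50
```

```text
t 18.62 [ 0.4742 -0.0188  0.2537] w 0.0856 | rows 3 each [0.0541 0.0336 0.002 ]
```

```bash
python3 - <<'E'
from h import *
a=r.get_image("scene"); b=r.get_image("top")
c1,d1=ray(a,[(316.7,143.2)]); c2,d2=ray(b,[(342.3,163.3)])
M=np.c_[d1[0],-d2[0]]; s=np.linalg.lstsq(M,c2-c1,rcond=None)[0]; print("tip",c1+s[0]*d1[0],c2+s[1]*d2[0])
print(proj(a,[(x,y,.173) for x,y in((.617,-.031),(.614,-.033))]),proj(b,[(.617,-.031,.173),(.614,-.033,.173)]))
print([x["box"] for x in r.find_in("scene","bottle")],[x["box"] for x in r.find_in("top","bottle")])
save(a,"s6.png",(270,110,130,150),4)
E
```

```text
tip [ 0.61272967 -0.02948686  0.17648998] [ 0.60874341 -0.03299888  0.17531579]
[[315.98536387 143.65758312]
 [317.46597538 143.82027133]] [[341.73086634 159.88579115]
 [342.49936578 161.30934341]]
[[304.6, 145.5, 18.6, 49.5]] []
```

View pics/s6.png

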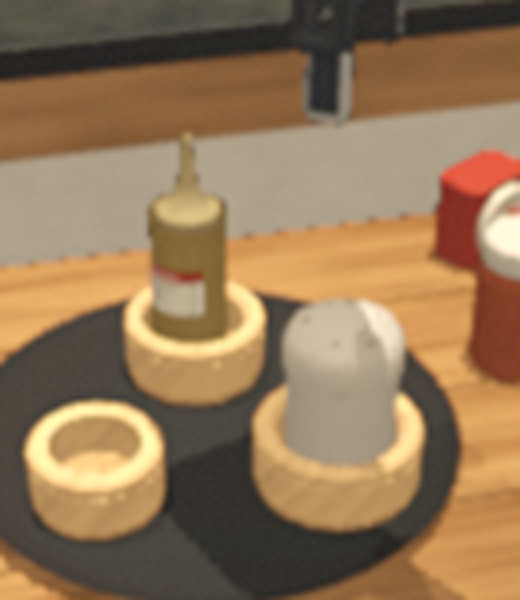

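The shaker is seated upright in the wide holder (about (340,390)). The triangulated bottle tip is near (.611,-.031,.176). I move over the bottle.

```bash
python3 go.py .614 -.031 .25 40
```

```text
t 18.82 [ 0.4726 -0.0185  0.2499] w 0.0855 | rows 4 each [ 0.0401  0.0251 -0.0001]
```

>>> send_rows(targets="0.038 0.024 0 0 0 0;0.042 0.026 0 0 0 0;0.042 0.026 0 0 0 0;0.038 0.023 0 0 0 0;0 0 0 0 0 0;0 0 0 0 0 0")

```text
clock: 19.58
tcp_pos: [0.6131, -0.0303, 0.25]
tool_rot: [-3.14, 0.002, 0.471]
force: [-0.8, 0.7, 0.1]
width: 0.0854
```

```bash
python3 go.py .614 -.031 .105 40
```

```text
t 19.57 [ 0.6131 -0.0303  0.25  ] w 0.0854 | rows 4 each [0.0003 0.0004 0.0483]
```

>>> send_rows(targets="0 0 0.04 0 0 0;0 0 0.04 0 0 0;0 0 0.04 0 0 0;0 0 0.035 0 0 0;0 0 0.025 0 0 0;0 0 0.013 0 0 0;0 0 0 0 0 0")

```text
clock: 20.45
tcp_pos: [0.6132, -0.0303, 0.1064]
tool_rot: [-3.141, 0.0, 0.471]
force: [-0.2, 0.5, 0.6]
width: 0.0851
```

>>> send_rows(targets="0 0 0 0 0 0;0 0 0 0 0 0;0 0 0 0 0 0;0 0 0 0 0 0;0 0 0 0 0 0;0 0 0 0 0 0;0 0 0 0 0 0", grip=-1)

```text
clock: 21.32
tcp_pos: [0.6145, -0.0305, 0.1078]
tool_rot: [3.14, -0.002, 0.471]
force: [0.1, 0.1, 6.4]
width: 0.0465
```

```bash
python3 - <<'E'
from h import *
a=r.get_image("scene"); save(a,"s7.png",(270,110,100,120),5); print(r.get_state()["width"])
E
```

```text
0.04688364981980538
```

View pics/s7.png

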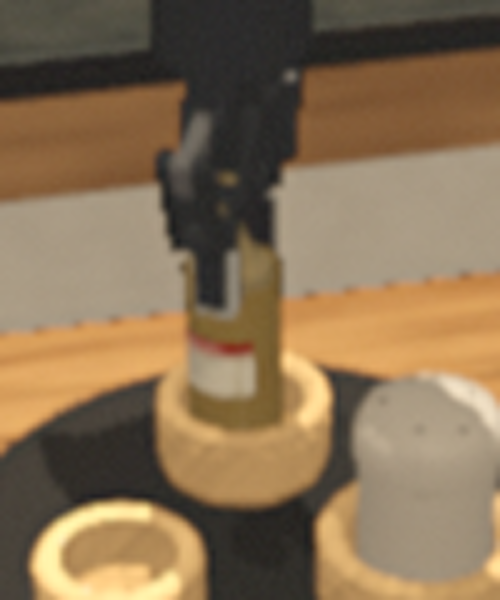

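The fingers overlap the upper body of the bottle by a good 10 mm (finger end at y≈310, shoulder at ≈260), and it stands upright. I lift gently.

>>> send_rows(targets="0 0 -0.005 0 0 0;0 0 -0.01 0 0 0;0 0 -0.02 0 0 0;0 0 -0.025 0 0 0;0 0 -0.02 0 0 0;0 0 0 0 0 0")

```text
clock: 22.12
tcp_pos: [0.6144, -0.0305, 0.168]
tool_rot: [3.14, -0.002, 0.471]
force: [0.7, -0.1, -3.1]
width: 0.0467
```

```bash
python3 go.py .557 .097 .17 25;  python3 - <<'E'
from h import *
a=r.get_image("scene"); save(a,"s8.png",(270,90,100,120),5)
E
```

```text
t 22.12 [ 0.6144 -0.0305  0.168 ] w 0.0467 | rows 6 each [ 0.0015 -0.031  -0.0005]
```

View pics/s8.png

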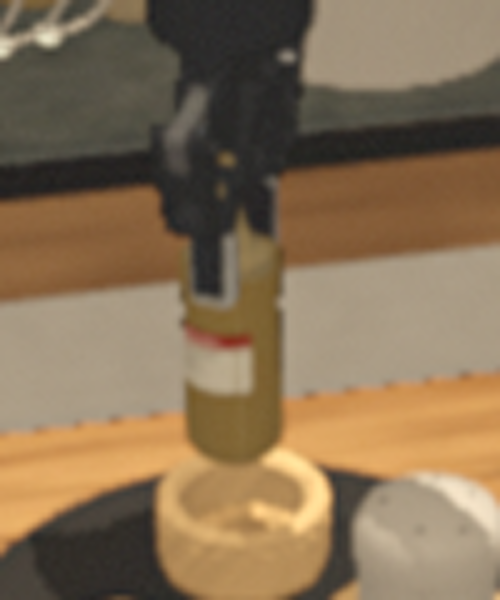

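>>> send_rows(targets="0.001 -0.015 0 0 0 0;0.002 -0.026 0 0 0 0;0.001 -0.03 0 0 0 0;0.002 -0.03 0 0 0 0;0.001 -0.03 0 0 0 0;0.001 -0.027 0 0 0 0;0.001 -0.018 0 0 0 0;0 -0.01 0 0 0 0;0 0 0 0 0 0;0 0 0 0 0 0")

```text
clock: 23.42
tcp_pos: [0.5568, 0.0966, 0.1664]
tool_rot: [3.141, 0.0, 0.47]
force: [-0.4, 0.4, -3.4]
width: 0.0467
```

```bash
python3 go.py .5568 .0969 .16 25;  python3 - <<'E'
from fit import *
im=r.get_image("scene"); p=r.get_state()["tcp_pos"]; z0=p[2]-.0928; x,y=250,110;k=5
w=np.ascontiguousarray(cv2.resize(im["image"][y:y+150,x:x+100,::-1],None,fx=k,fy=k,interpolation=2))[:600+100]
def dr(c,z,q,col):
    u=(proj(im,np.c_[c[0]+q*np.cos(A),c[1]+q*np.sin(A),0*A+z])-[x,y]+.5)*k-.5; cv2.polylines(w,[np.round(u).astype(int)],True,col,1)
for z,q in((0,.022),(.004,.025),(.08,.025)): dr(p,z0+z,q,(0,255,0))
for z,q in((.003,.039),(.045,.039),(.045,.0285)): dr((.5568,.0969),z,q,(255,0,0))
cv2.imwrite("pics/s9.png",w[100:])
E
```

```text
t 23.43 [0.5568 0.0966 0.1664] w 0.0467 | rows 1 each [ 0.0002 -0.0004  0.0085]
```

View pics/s9.png

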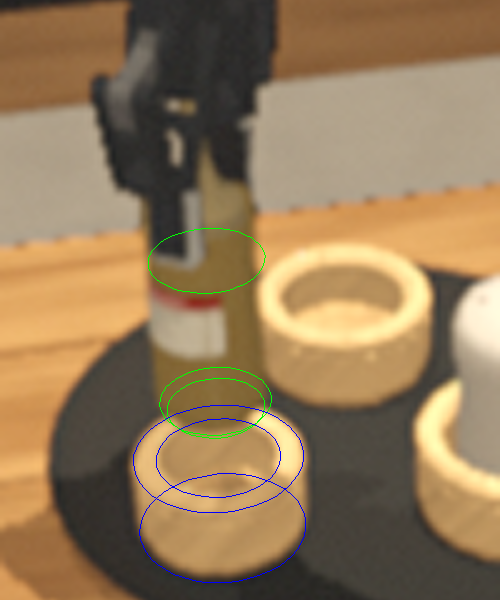

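Seen here, the bottle foot is about 1.6 px (3.4 mm) left of where it should be over the narrow holder (foot centre ≈209 against holder centre ≈220 in the crop). I correct by (-2.3,-2.4) mm and lower.

```bash
python3 go.py .5545 .0943 .142 25
```

```text
t 23.48 [0.5568 0.0965 0.1663] w 0.0471 | rows 1 each [-0.0041  0.0012  0.0324]
```

>>> send_rows(targets="-0.004 0.0015 0.006 0 0 0;0 0 0.01 0 0 0;0 0 0.008 0 0 0;0 0 0.006 0 0 0;0 0 0 0 0 0;0 0 0 0 0 0")

```text
clock: 24.22
tcp_pos: [0.5545, 0.0947, 0.144]
tool_rot: [3.142, -0.0, 0.471]
force: [-0.7, -0.7, -2.5]
width: 0.0464
```

>>> send_rows(targets="0 0 0.004 0 0 0;0 0 0.004 0 0 0;0 0 0.004 0 0 0;0 0 0 0 0 0")

```text
clock: 24.72
tcp_pos: [0.5542, 0.0946, 0.1346]
tool_rot: [-3.141, 0.0, 0.471]
force: [-0.1, -0.6, -2.7]
width: 0.0468
```

>>> send_rows(targets="0 0 0.004 0 0 0;0 0 0.003 0 0 0;0 0 0 0 0 0")

```text
clock: 25.1
tcp_pos: [0.5543, 0.0946, 0.1294]
tool_rot: [-3.141, 0.0, 0.471]
force: [0.2, -0.3, -3.0]
width: 0.0465
```

>>> send_rows(targets="0 0 0.006 0 0 0;0 0 0.006 0 0 0;0 0 0.006 0 0 0;0 0 0 0 0 0")

```text
clock: 25.6
tcp_pos: [0.5541, 0.0946, 0.1156]
tool_rot: [-3.141, 0.001, 0.471]
force: [0.3, -0.3, -2.3]
width: 0.0467
```

>>> send_rows(targets="0 0 0.005 0 0 0;0 0 0.003 0 0 0;0 0 0.002 0 0 0;0 0 0.001 0 0 0;0 0 0 0 0 0")

```text
clock: 26.22
tcp_pos: [0.5544, 0.0946, 0.108]
tool_rot: [3.142, -0.0, 0.471]
force: [-0.3, -0.9, -2.8]
width: 0.0468
```

>>> send_rows(targets="0 0 0.0015 0 0 0;0 0 0.0015 0 0 0;0 0 0 0 0 0")

```text
clock: 26.6
tcp_pos: [0.5554, 0.0949, 0.1077]
tool_rot: [3.141, -0.004, 0.471]
force: [-2.1, 0.4, 13.9]
width: 0.0466
```

Floor contact at .1077, where .1078 was expected. Now I release, rise and look again.

>>> send_rows(targets="0 0 -0.001 0 0 0;0 0 0 0 0 0;0 0 0 0 0 0;0 0 0 0 0 0;0 0 0 0 0 0;0 0 0 0 0 0;0 0 -0.02 0 0 0;0 0 -0.05 0 0 0;0 0 -0.06 0 0 0;0 0 -0.06 0 0 0;0 0 0 0 0 0", grip=1)

```text
clock: 27.98
tcp_pos: [0.5557, 0.0947, 0.2536]
tool_rot: [3.138, -0.007, 0.471]
force: [0.5, -0.8, -1.3]
width: 0.0858
```

```bash
python3 go.py .479 -.195 .25 50; python3 - <<'E'
from fit import *
np.set_printoptions(precision=4,suppress=True)
a=r.get_image("scene"); b=r.get_image("top")
for c in("scene","top"):
  for n in("jar","bottle"): print(c,n,[(np.round(d["box"],1).tolist(),round(d["confidence"],2)) for d in r.find_in(c,n)[:2]])
try: print(fit("jar"))
except Exception as e: print(e)
save(a,"s10.png",(240,110,180,140),4)
E
```

```text
t 27.98 [0.5557 0.0947 0.2536] w 0.0858 | rows 6 each [-0.0444  0.0496  0.0007]
scene jar [([388.7, 160.1, 25.8, 47.5], 0.67)]
scene bottle [([280.9, 175.5, 23.7, 50.9], 0.58)]
top jar [([384.2, 224.0, 31.4, 27.2], 0.68)]
top bottle [([282.3, 175.7, 12.4, 31.0], 0.72), ([320.8, 157.9, 35.6, 37.2], 0.51)]
(array([ 0.4846, -0.2005, -0.0045]), array([ 0.4175,  0.5734, -0.6209, -0.8083,  1.5662, -0.9471, -1.2736,
        3.1645]))
```

View pics/s10.png

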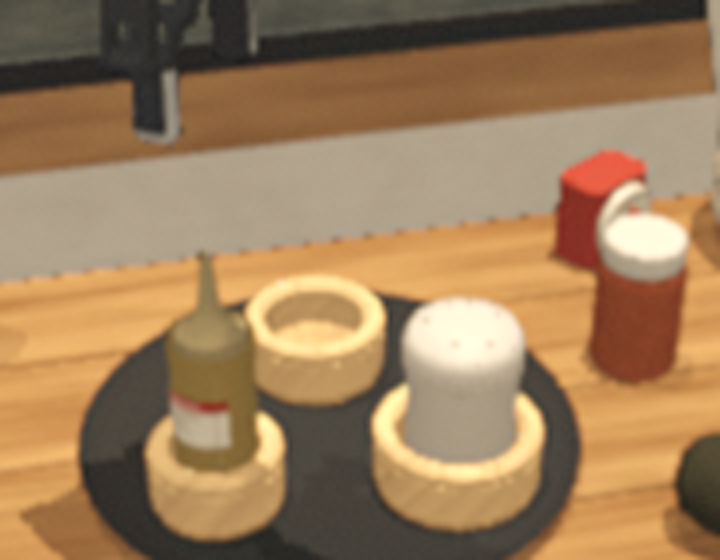

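The bottle is upright in the narrow holder (about (210,400)), the shaker is in the wide one, and the jar is on the table at about (640,300). I go for the jar.

>>> send_rows(targets="-0.04 0.045 0 0 0 0;-0.044 0.05 0 0 0 0;-0.044 0.05 0 0 0 0;-0.044 0.05 0 0 0 0;-0.044 0.05 0 0 0 0;-0.044 0.05 0 0 0 0;-0.005 0.005 0 0 0 0;0 0 0 0 0 0;0 0 0 0 0 0")

```text
clock: 29.6
tcp_pos: [0.4795, -0.195, 0.2489]
tool_rot: [-3.141, -0.0, 0.472]
force: [0.2, 0.8, 0.2]
width: 0.0856
```

```bash
python3 go.py .481 -.197 .036 50
```

```text
t 29.6 [ 0.4795 -0.195   0.2489] w 0.0856 | rows 5 each [0.0001 0.0007 0.0568]
```

>>> send_rows(targets="0 0 0.05 0 0 0;0 0 0.055 0 0 0;0 0 0.055 0 0 0;0 0 0.05 0 0 0;0 0 0.04 0 0 0;0 0 0.022 0 0 0;0 0 0.01 0 0 0;0 0 0 0 0 0")

```text
clock: 30.6
tcp_pos: [0.4795, -0.1953, 0.0374]
tool_rot: [-3.141, 0.0, 0.472]
force: [0.6, -0.6, -0.5]
width: 0.0853
```

>>> send_rows(targets="0 0 0 0 0 0;0 0 0 0 0 0;0 0 0 0 0 0;0 0 0 0 0 0;0 0 0 0 0 0", grip=-1)

```text
clock: 31.22
tcp_pos: [0.4797, -0.196, 0.0385]
tool_rot: [3.141, -0.001, 0.471]
force: [-1.4, 1.8, 6.3]
width: 0.057
```

>>> send_rows(targets="0 0 -0.01 0 0 0;0 0 -0.03 0 0 0;0 0 -0.05 0 0 0;0 0 -0.06 0 0 0;0 0 -0.06 0 0 0;0 0 -0.03 0 0 0;0 0 0 0 0 0")

```text
clock: 32.1
tcp_pos: [0.4798, -0.1964, 0.2192]
tool_rot: [3.139, -0.002, 0.471]
force: [-0.6, 0.3, -2.7]
width: 0.0568
```

```bash
python3 go.py .6144 -.0329 .21 50
```

```text
t 32.1 [ 0.4798 -0.1964  0.2192] w 0.0568 | rows 5 each [ 0.0518 -0.0226  0.0025]
```

>>> send_rows(targets="0.03 -0.013 0 0 0 0;0.042 -0.018 0.01 0 0 0;0.047 -0.021 0.02 0 0 0;0.047 -0.021 0.02 0 0 0;0.047 -0.021 0.02 0 0 0;0.033 -0.014 0.02 0 0 0;0.013 -0.005 0.015 0 0 0;0 0 0 0 0 0;0 0 0 0 0 0")

```text
clock: 33.22
tcp_pos: [0.6136, -0.0331, 0.1389]
tool_rot: [3.141, 0.0, 0.47]
force: [-0.7, -0.2, -2.6]
width: 0.0571
```

```bash
python3 go.py .6144 -.0329 .12 25;  python3 - <<'E'
from fit import *
im=r.get_image("scene"); p=r.get_state()["tcp_pos"]; z0=p[2]-.0385; x,y=270,90;k=5
w=np.ascontiguousarray(cv2.resize(im["image"][y:y+120,x:x+110,::-1],None,fx=k,fy=k,interpolation=2))
def dr(c,z,q,col):
    u=(proj(im,np.c_[c[0]+q*np.cos(A),c[1]+q*np.sin(A),0*A+z])-[x,y]+.5)*k-.5; cv2.polylines(w,[np.round(u).astype(int)],True,col,1)
for z,q in((0,.029),(.078,.029)): dr(p,z0+z,q,(0,255,0))
for z,q in((.003,.044),(.045,.044),(.045,.036)): dr((.6144,-.0329),z,q,(255,0,0))
cv2.imwrite("pics/s11.png",w)
E
```

```text
t 33.23 [ 0.6136 -0.0331  0.1389] w 0.0571 | rows 1 each [0.0012 0.0002 0.0252]
```

View pics/s11.png

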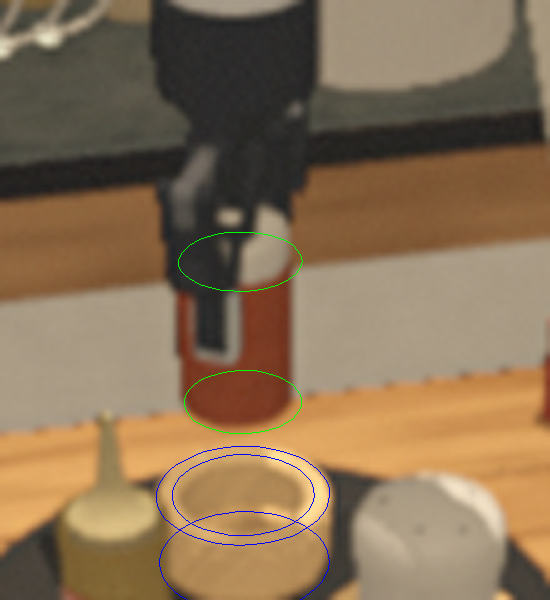

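The held jar appears about 1.5 px left of where it should be (bottom centre 237 against 242, and the holder +2). The bottle showed the same bias. I shift about -3.5 mm along tool x and lower.

```bash
python3 go.py .611 -.0346 .09 25
```

```text
t 33.27 [ 0.6137 -0.0332  0.1392] w 0.0568 | rows 2 each [-0.002  -0.      0.0328]
```

>>> send_rows(targets="-0.004 0.0005 0.015 0 0 0;0 0 0.02 0 0 0;0 0 0.014 0 0 0;0 0 0.01 0 0 0;0 0 0 0 0 0;0 0 0 0 0 0")

```text
clock: 34.02
tcp_pos: [0.6117, -0.0341, 0.0947]
tool_rot: [3.141, -0.0, 0.471]
force: [0.1, 0.3, -2.4]
width: 0.057
```

>>> send_rows(targets="0 0 0.008 0 0 0;0 0 0.006 0 0 0;0 0 0.004 0 0 0;0 0 0 0 0 0")

```text
clock: 34.52
tcp_pos: [0.6113, -0.0341, 0.0806]
tool_rot: [-3.141, 0.0, 0.471]
force: [0.1, 0.6, -1.9]
width: 0.0568
```

>>> send_rows(targets="0 0 0.006 0 0 0;0 0 0.006 0 0 0;0 0 0.004 0 0 0;0 0 0 0 0 0")

```text
clock: 35.02
tcp_pos: [0.6113, -0.0341, 0.0686]
tool_rot: [-3.141, 0.0, 0.471]
force: [-0.1, -0.7, -2.7]
width: 0.057
```

>>> send_rows(targets="0 0 0.007 0 0 0;0 0 0.006 0 0 0;0 0 0.004 0 0 0;0 0 0.002 0 0 0;0 0 0 0 0 0")

```text
clock: 35.65
tcp_pos: [0.6115, -0.0341, 0.0546]
tool_rot: [-3.141, 0.0, 0.471]
force: [-0.1, -0.1, -2.0]
width: 0.0567
```

>>> send_rows(targets="0 0 0.0015 0 0 0;0 0 0.0015 0 0 0;0 0 0 0 0 0")

```text
clock: 36.02
tcp_pos: [0.6117, -0.0341, 0.0536]
tool_rot: [3.141, -0.001, 0.471]
force: [-3.0, 0.2, 6.6]
width: 0.0567
```

Floor contact at .0536, where .0535 was expected. I release and rise.

>>> send_rows(targets="0 0 0 0 0 0;0 0 0 0 0 0;0 0 0 0 0 0;0 0 0 0 0 0;0 0 0 0 0 0;0 0 -0.02 0 0 0;0 0 -0.05 0 0 0;0 0 -0.06 0 0 0;0 0 -0.06 0 0 0;0 0 -0.06 0 0 0;0 0 0 0 0 0", grip=1)

```text
clock: 37.4
tcp_pos: [0.6127, -0.0343, 0.2449]
tool_rot: [3.137, -0.006, 0.471]
force: [1.1, 0.4, -1.2]
width: 0.0853
```

>>> send_rows(targets="-0.02 0.03 0 0 0 0;-0.03 0.05 0 0 0 0;-0.03 0.05 0 0 0 0;-0.03 0.05 0 0 0 0;-0.03 0.05 0 0 0 0;-0.03 0.05 0 0 0 0;-0.02 0.03 0 0 0 0;0 0 0 0 0 0")

```text
clock: 38.4
tcp_pos: [0.5894, -0.3074, 0.2393]
tool_rot: [-3.141, 0.0, 0.469]
force: [0.4, -0.5, -0.5]
width: 0.0856
```

```bash
python3 - <<'E'
from fit import *
np.set_printoptions(precision=4,suppress=True)
ims=[r.get_image("scene"),r.get_image("top")]; out=[]
T={"shaker":(.4732,-.0179),"jar":(.6144,-.0329),"bottle":(.5568,.0969)}
for im,(x,y) in zip(ims,((270,110),(260,130))):
    k=4; w=np.ascontiguousarray(cv2.resize(im["image"][y:y+140,x:x+100,::-1],None,fx=k,fy=k,interpolation=2))
    for n,c in T.items():
        z,q={"shaker":(.092,.034),"jar":(.094,.026),"bottle":(.105,.025)}[n]
        u=(proj(im,np.c_[c[0]+q*np.cos(A),c[1]+q*np.sin(A),0*A+.015+z])-[x,y]+.5)*k-.5; cv2.polylines(w,[np.round(u).astype(int)],True,(0,255,0),1)
    out.append(w)
cv2.imwrite("pics/fin.png",np.hstack(out))
for n in T:
    try: print(n,fit(n)[0])
    except Exception as e: print(n,e)
for n in("ramekin","timer"): print(n,[[np.round(d["box"],1).tolist() for d in r.find_in(c,n)[:1]] for c in("scene","top")])
E
```

```text
shaker [ 0.4719 -0.0189  0.0272]
jar [ 0.6131 -0.0374  0.0251]
bottle [0.5659 0.0923 0.0056]
ramekin [[[211.5, 254.0, 33.8, 31.8]], [[198.8, 177.7, 26.6, 26.1]]]
timer [[], [[421.5, 192.1, 28.1, 21.2]]]
```

View pics/fin.png

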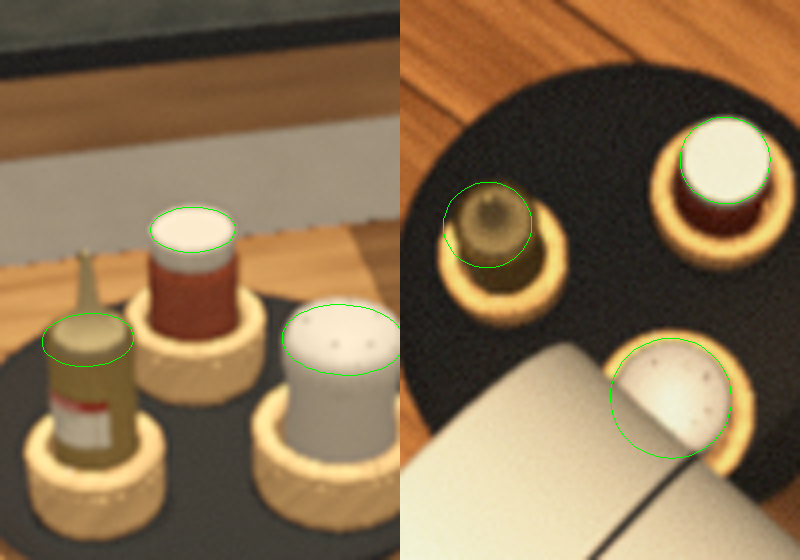

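The final overlay, drawn for objects seated on the hole floors, matches the cap and shoulder rings of all three in both views. The ramekin and timer boxes have not moved. Now I hand in.

```bash
python3 -c "
from station import r
print(r.sign_off())"
```

```text
the job is handed in; nothing more can be done
None
```

All three now stand in the holders that fit them: the shaker in the wide one, the jar in the middle one and the bottle in the narrow one. I set the jar aside on the table to the right, moved the shaker and then the bottle, and put the jar in last. The job was handed in at about 39 s.

**Seating:** each object touched down within about 0.2 mm of the height expected for the hole floor. Contact forces were 14 N or less.

**Last pictures:** outlines drawn for fully seated objects match in both views, and all three stand upright. The bottle sits about 2 mm off its drawn outline. The arm is clear of everything.

**Checks that disagreed or failed:**
- **Network height fits:** these were off by about a centimetre (bases at 27, 25 and 6 mm instead of 15 mm), and the bottle's position was up to 1 cm off. I trusted the contact heights and the outlines instead.
- **Timer:** the network missed it in the last scene picture. In the top view its box is where it was at the start. The ramekin's boxes are unchanged in both views, to within about 3 px.
- **Bottle grip:** the fingers read about 2 mm narrower than expected, but the grip held.
- **Pictures:** I viewed 16, two over the budget of 14.

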